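# Line up the blocks on the tilt-bin shelf

## Robot

A 6-joint arm with a two-finger parallel gripper is mounted at the origin on the work surface. World frame = base frame: x ahead of the robot, y to its left, z up, the work surface at z = 0. Lengths are in m, angles in rad, forces in N, time in s.
With the tool pointing down it reaches from about 0.25 to 0.775 m from the base axis. Payload 4 kg.
Tool frame: the origin (TCP) lies between the finger pads; the fingertips stand 11 mm ahead of it and the grasp point (between the pads) lies 8 mm behind it (robot.tip_extent is the z of the fingertips in the tool frame, in m); z points along the fingers, y is the line along which they close (so a half turn about z gives the same grasp; the last joint's range is limited). The gripper opens to 94 mm and grips with 3 to 60 N. Pads are 16 mm wide; open, the fingers measure 119 mm over their backs; the gripper's body (75 mm by 177 mm) begins 78 mm behind the grasp point.
Start: joints at [1.015, 0.087, 1.371, -0, 1.684, -0.103], TCP at [0.241, 0.495, 0.217] pointing down, gripper open.
Joint ranges: [-3.1, 3.1], [-0.76, 2.03], [0.27, 2.55], [-1.08, 4.22], [0.17, 2.65], [-2.57, 2.57]. Speed limits (rad/s): [2.79, 2.79, 3.14, 3.14, 3.14, 3.14].

## Interface

Orientations are given as [roll, pitch, yaw] about the fixed x, y, z axes, in that order (R = Rz(yaw) Ry(pitch) Rx(roll)).
In Python, from bench import robot, imaging gives the robot as it stands.
- The arm moves only by the shell command python3 -m pendant 'ROWS'. ROWS is JSON, a list of rows, each a list of 7 numbers: the shift along the world's x, y, z in cm, then the turn, a rotation vector about the world's x, y, z in degrees, then the opening, from 0 (shut) to 1 (fully open). In form: [[dx, dy, dz, ax, ay, az, jaw], ...]. A call has 1 to 8 rows; each row shifts and turns the commanded pose from where the row before left it; what a row does not reach is not made up. A row lasts 1/10 s, in which the tool goes at most 50 mm and 8.59 degrees, less where a joint would pass 70% of its speed; a pose out of reach is approached as far as the arm can. A call is refused whole if a number of a shift passes 5 or a number of a turn 8.59, either way. A call with a gripper value outside its range is refused whole. The fingers move at their own pace and stop on an object; the grip force is fixed at half the most. Time passes only in rows, so rows that do not move let the fingers close. It gives the time, the measured TCP pose, the force, the opening and the grip force at its end, in the units of the state.
- robot.get_obs(): the state, without advancing time (a new reading comes with each control period).
- imaging.snapshot(name): name is "scene" or "top" or "wrist"; returns the picture (480x640x3 uint8, red, green, blue); there is no depth.
- imaging.camera_params(name): a dict with "camera_matrix" (3x3 intrinsics, pixels), "R" (3x3) and "t" (3): a world point X has camera coordinates R X + t. Camera axes: x right, y down, z forward; pixel columns grow to the right and rows downward; lengths in m; the calibration is good to about 2 mm. A picture is of the moment at which its call begins: read the wrist's pose just before it. camera_params takes no time and is no camera call; for the wrist camera it gives the pose at the moment of the call.
- robot.close_job(): hands the job in; it is judged then, once.
The state is a dict: "time": time; "joint_positions": joint angles; "qvel": joint speeds; "joint_torque": joint torques, N m; "tool_pos": TCP position; "ee_rot": TCP orientation; "wrist_force": force on the tool from outside, world axes, zero at the start; "wrist_torque": the same for the moment, N m; "width": finger opening in m; "finger_force": force on a finger pad.
Only numpy, scipy, OpenCV 4.12 (cv2) and the standard library are available. Lean on these libraries where they do the work, as an engineer would, in place of code of your own. Each camera call takes 0.05 s, during which the arm holds its last target. There are 200 camera calls.

## Task

Tidy the sage-green shelf unit: slide the four loose blocks (peach cube, purple ring, grey wedge, yellow trapezoid) back along the deck, without lifting them off it, until they stand square against the rear rail in an even row, one centred on each of the four white stripes, in any order. Push the tilting bin below fully shut, and leave the other toys where they are.

Things in the scene. Friction and masses are not known exactly. Their poses are not given: they have to be found in the camera images.
- unit: Fixed sage-green shelf unit, 200 mm deep (x axis: open front to rear), 490 wide (y); origin on the table under its centre, z up. The blocks stand on its deck: top face 105 mm up, x -100 to +100. A rear rail, 25 mm high, has its front face at x = +90. Side lips 18 mm high at |y| over 232. Sides and rear open but for posts at the rear corners (x over 76, |y| over 226).
- board_edge (a point): Middle of the lower front edge of the unit's top board, at unit x = +20 mm, 187 mm above the deck. The board, 18 mm thick and 490 mm wide, covers the deck from here to the rear (unit x = +20 to +100 mm).
- bin (a joint): Tilt of the bin under the deck about pivots along the unit's y axis at its lower front edge (unit x = -94 mm, 14 mm up): 0 is shut, it grows as the bin tips out towards the robot, up to 0.5 rad; a little friction holds it where it is left.
- bin_edge (a point): Middle of the upper edge of the bin's sage-green front panel, on its outer face, 78 mm above the pivots; the panel is 440 mm wide and 12 mm thick. Shut, this point is at unit x = -100 mm, 92 mm up.
- cube: Peach plastic cube, 60 mm. Its origin is the centre of its underside; faces along x and y.
- ring: Chunky purple plastic ring lying flat: 64 mm outside, 36 mm hole, 55 mm high. Its origin is the centre of its underside, on its axis.
- wedge: Grey plastic wedge: 70 mm long (x), 56 mm wide (y), upright parallel sides; 60 mm high at its -x end, sloping down to 24 mm at its +x end. Its origin is the centre of its underside.
- trapezoid: Yellow plastic block, a trapezoid seen from its side: 80 mm long (x) at the foot, 44 mm at the top, 56 mm high, 56 mm wide (y) with upright parallel sides. Its origin is the centre of its underside.
- stripe0 (a point): Where white stripe 0 (of 0 to 3, by rising unit y; 12 mm wide, front to rear on the deck, 115 mm apart) meets the rear rail's front face, at deck height; axes as the unit's.
- stripe1 (a point): Where white stripe 1 (of 0 to 3, by rising unit y; 12 mm wide, front to rear on the deck, 115 mm apart) meets the rear rail's front face, at deck height; axes as the unit's.
- stripe2 (a point): Where white stripe 2 (of 0 to 3, by rising unit y; 12 mm wide, front to rear on the deck, 115 mm apart) meets the rear rail's front face, at deck height; axes as the unit's.
- stripe3 (a point): Where white stripe 3 (of 0 to 3, by rising unit y; 12 mm wide, front to rear on the deck, 115 mm apart) meets the rear rail's front face, at deck height; axes as the unit's.
- beaker: Bystander: orange plastic cup, 60 mm across, 70 mm high, standing on the top board. Its origin is the centre of its underside.
- house: Bystander: wooden toy house with a red roof, 60 mm long, 75 mm high, standing on the top board. Its origin is the centre of its underside.
- car: Bystander: red and white toy car, 120 mm long, on the table. Its origin is the centre of its underside.
- crayon_cup: Bystander: blue cup of crayons, 80 mm across, 130 mm high, on the table. Its origin is the centre of its underside.
- drum: Bystander: yellow and red toy drum, 113 mm across, 71 mm high, on the table. Its origin is the centre of its underside.
- stacker: Bystander: tower of coloured discs, 100 mm across, 126 mm high, on the table. Its origin is the centre of its underside.
Mind the look-alikes: they are no part of the job. What is shaped like the cube but turquoise is not meant. There is more than one size of the ring; the one meant has the size given above.

How it is judged:
At the end, for the whole second after the job is handed in: Each stripe has one block centred on it within 12 mm, its rear within 10 mm of the rail; cube, wedge and trapezoid square to the unit within 0.12 rad; all blocks upright (0.1 rad), resting on the deck (8 mm), still; the bin shut to below 0.06 rad (((y of cube in the frame of stripe0 between -0.012 and 0.012 m and x of cube in the frame of stripe0 above -0.04 m) or (y of ring in the frame of stripe0 between -0.012 and 0.012 m and x of ring in the frame of stripe0 above -0.042 m) or (y of wedge in the frame of stripe0 between -0.012 and 0.012 m and x of wedge in the frame of stripe0 above -0.045 m) or (y of trapezoid in the frame of stripe0 between -0.012 and 0.012 m and x of trapezoid in the frame of stripe0 above -0.05 m)) and ((y of cube in the frame of stripe1 between -0.012 and 0.012 m and x of cube in the frame of stripe1 above -0.04 m) or (y of ring in the frame of stripe1 between -0.012 and 0.012 m and x of ring in the frame of stripe1 above -0.042 m) or (y of wedge in the frame of stripe1 between -0.012 and 0.012 m and x of wedge in the frame of stripe1 above -0.045 m) or (y of trapezoid in the frame of stripe1 between -0.012 and 0.012 m and x of trapezoid in the frame of stripe1 above -0.05 m)) and ((y of cube in the frame of stripe2 between -0.012 and 0.012 m and x of cube in the frame of stripe2 above -0.04 m) or (y of ring in the frame of stripe2 between -0.012 and 0.012 m and x of ring in the frame of stripe2 above -0.042 m) or (y of wedge in the frame of stripe2 between -0.012 and 0.012 m and x of wedge in the frame of stripe2 above -0.045 m) or (y of trapezoid in the frame of stripe2 between -0.012 and 0.012 m and x of trapezoid in the frame of stripe2 above -0.05 m)) and ((y of cube in the frame of stripe3 between -0.012 and 0.012 m and x of cube in the frame of stripe3 above -0.04 m) or (y of ring in the frame of stripe3 between -0.012 and 0.012 m and x of ring in the frame of stripe3 above -0.042 m) or (y of wedge in the frame of stripe3 between -0.012 and 0.012 m and x of wedge in the frame of stripe3 above -0.045 m) or (y of trapezoid in the frame of stripe3 between -0.012 and 0.012 m and x of trapezoid in the frame of stripe3 above -0.05 m)) and (angle between the x axis of cube and the x axis of unit, either way round below 0.12 rad or angle between the y axis of cube and the x axis of unit, either way round below 0.12 rad) and angle between each of cube, ring, wedge, trapezoid's own z axis and vertical below 0.1 rad and z of cube in the frame of unit between 0.097 and 0.113 m and linear speed of each of cube, ring, wedge, trapezoid below 0.02 m/s and z of ring in the frame of unit between 0.097 and 0.113 m and angle between the x axis of each of wedge, trapezoid and the x axis of unit, either way round below 0.12 rad and z of wedge in the frame of unit between 0.097 and 0.113 m and z of trapezoid in the frame of unit between 0.097 and 0.113 m and value of joint bin below 0.06 rad); the robot touches nothing.
It fails at once if a block is lifted more than 30 mm off the deck (z of any of cube, ring, wedge, trapezoid in the frame of unit above 0.135 m).
It fails at once if one of the other toys is moved more than 30 mm (distance of any of beaker, house, car, crayon_cup, drum, stacker from where it was at the start of the episode above 0.03 m).
It also fails if it takes over 67 s, if anything falls off the work surface, if the arm or the gripper's body presses on something with over 40 N, if the wrist force passes 120 N, or if a joint passes its speed limit or range.

## Working session

There is one attempt and no reset: what is moved stays moved. The work goes in short steps, Python scripts to look and compute and a shell command to move; the robot and the scene stay as the last step left them, time stands still between calls to the robot, and variables do not carry over. Pictures are saved under pics/ and viewed, at most 11 in all, crops included, and the job is handed in when it is done.

```bash
mkdir -p pics; ls
python3 - <<'E'
from bench import robot, imaging
import cv2,numpy as np
for n in ("scene","top"):
    im=imaging.snapshot(n); cv2.imwrite(f"pics/{n}0.png",im[:,:,::-1])
    p=imaging.camera_params(n); print(n,np.round(p["camera_matrix"],1).tolist(),np.round(p["R"],3).tolist(),np.round(p["t"],3).tolist(), "C",np.round(-np.array(p["R"]).T@p["t"],3))
o=robot.get_obs(); print(o["time"],o["tool_pos"],o["ee_rot"],robot.tip_extent)
E
```

```text
pics
scene [[558.6, 0.0, 326.9], [0.0, 558.6, 233.8], [0.0, 0.0, 1.0]] [[0.497, 0.868, -0.006], [0.818, -0.471, -0.33], [-0.29, 0.159, -0.944]] [-0.276, -0.406, 2.041] C [ 1.06  -0.276  1.791]
top [[473.0, 0.0, 324.0], [0.0, 473.0, 230.3], [0.0, 0.0, 1.0]] [[-0.023, -1.0, -0.01], [-0.996, 0.024, -0.085], [0.085, 0.008, -0.996]] [0.027, 0.58, 1.244] C [0.472 0.004 1.289]
0.1 [0.24039494 0.49419876 0.21543503] [-3.13968147e+00 -1.99981384e-04  2.68880740e+00] 0.011
```

View pics/scene0.png

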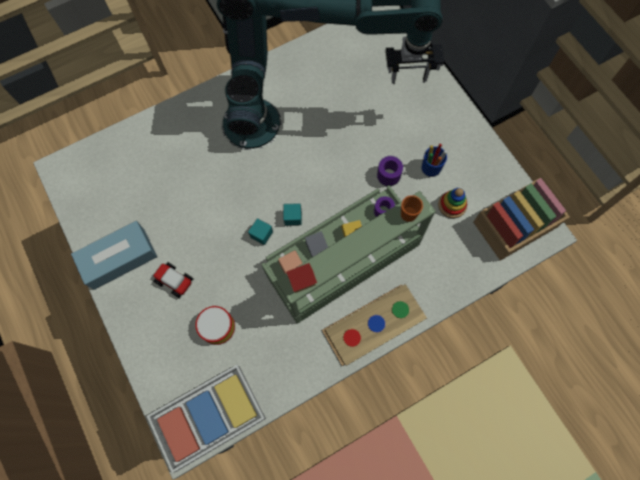

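View pics/top0.png

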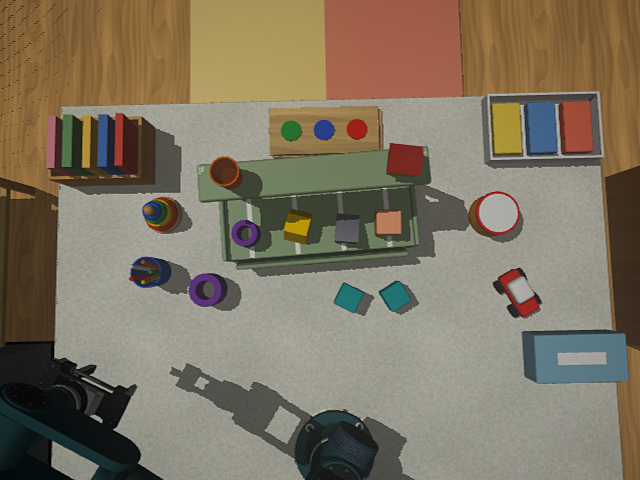

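The top view shows the unit at px (200–430, 145–268). On the deck are the ring (245,233), trapezoid (297,227), wedge (347,229) and cube (388,222). Look-alikes are the turquoise cubes (349,297) and (396,295), and a purple ring on the table (207,290). That one looks larger, and the deck ring should be the 64 mm one. I'll confirm with an enlarged crop.

```bash
cat > h.py <<'E'
from bench import robot, imaging
import cv2,numpy as np
def cam(n):
    p=imaging.camera_params(n); return [np.array(p[k],float) for k in("camera_matrix","R","t")]
def ray(n,uv,z):
    K,R,t=cam(n); uv=np.atleast_2d(np.array(uv,float)); d=np.c_[uv,np.ones(len(uv))]@np.linalg.inv(K).T@R
    C=-R.T@t; return C+d*((z-C[2])/d[:,2:])
def proj(n,X):
    K,R,t=cam(n); q=(np.atleast_2d(X)@R.T+t)@K.T; return q[:,:2]/q[:,2:]
def rgb(n): return imaging.snapshot(n)
E
python3 - <<'E'
from h import *
im=cv2.imread("pics/top0.png")
cv2.imwrite("pics/crop0.png",cv2.resize(im[140:320,180:440],None,fx=3,fy=3,interpolation=cv2.INTER_CUBIC))
hsv=cv2.cvtColor(im,cv2.COLOR_BGR2HSV)
m=cv2.inRange(hsv,(125,80,40),(160,255,255))
for c in cv2.findContours(m,0,2)[0]:
    if cv2.contourArea(c)>100:
        (u,v),r=cv2.minEnclosingCircle(c); z=.16 if v<260 else .05
        print(u,v,r, ray("top",(u,v),z), 2*r*(1.289-z)/473)
E
```

```text
207.30934143066406 289.5272521972656 18.8608455657959 [[0.43034713 0.32148386 0.05      ]] 0.09881009579712946
245.42857360839844 232.7142791748047 14.232141494750977 [[0.56730147 0.201409   0.16      ]] 0.0679411744083461
```

View pics/crop0.png

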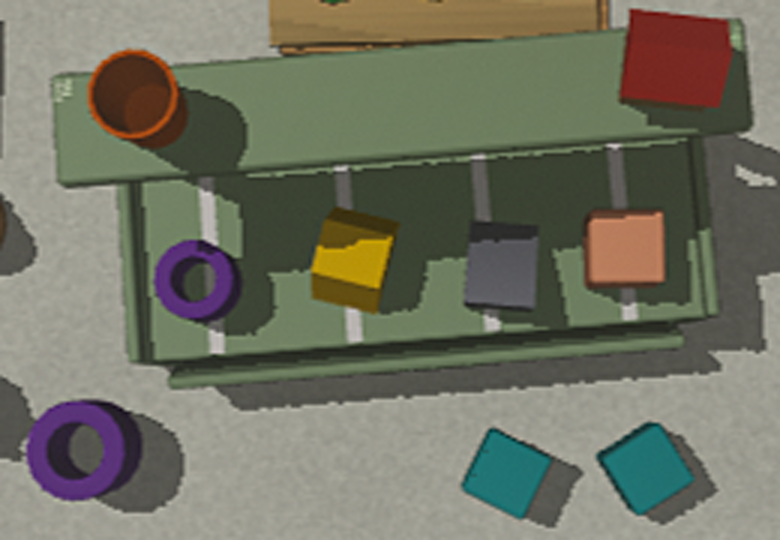

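The crop shows the deck ring is the 64 mm one (about 66 mm measured, against about 99 mm for the one on the table). The peach cube, wedge and trapezoid are all on the deck. Stripe front ends are at crop px (217,352), (354,342), (492,330) and (630,318). Next I'll measure the unit and block poses.

```bash
cat >> h.py <<'E'
from scipy.optimize import least_squares
def unitpose():
    return np.load("unit.npy")
def tounit(X):
    x,y,a=unitpose(); c,s=np.cos(a),np.sin(a); d=np.atleast_2d(X)[:,:2]-[x,y]
    return d@np.array([[c,-s],[s,c]])
def toworld(P):
    x,y,a=unitpose(); c,s=np.cos(a),np.sin(a)
    return np.atleast_2d(P)[:,:2]@np.array([[c,s],[-s,c]])+[x,y]
RANGES={"ring":((125,80,40),(160,255,255),.055),"trap":((18,120,60),(32,255,255),.056),"cube":((3,60,90),(14,170,255),.060),"wedge":((105,10,30),(130,90,160),.06)}
E
python3 - <<'E'
from h import *
im=cv2.imread("pics/top0.png"); hsv=cv2.cvtColor(im,cv2.COLOR_BGR2HSV)
c=lambda L:np.array(L,float)/3+[180,140]-1/3
st=c([(630,318),(492,330),(354,342),(217,352)])
yy=np.array([-172.5,-57.5,57.5,172.5])/1e3
up=c([(614,146),(479,157),(343,168),(207,182)]) # upper visible points of the stripes
bd=c([(63,186),(751,129)]); 
X=np.c_[np.full(4,-.1),yy,np.full(4,.105)]
B=np.array([[.02,.245,.292],[.02,-.245,.292]])
def T(p,P):
    q=P.copy(); a=p[2]; q[:,0]=p[0]+np.cos(a)*P[:,0]-np.sin(a)*P[:,1]; q[:,1]=p[1]+np.sin(a)*P[:,0]+np.cos(a)*P[:,1]; return q
def f(p):
    r1=proj("top",T(p,X))-st; r2=proj("top",T(p,B))-bd
    w=ray("top",up,.105); a=p[2]; d=w[:,:2]-p[:2]; r3=(-np.sin(a)*d[:,0]+np.cos(a)*d[:,1]-yy)*400
    return np.r_[r1.ravel(),r2.ravel(),r3]
s=least_squares(f,[.6,0,.08]); print(s.x,np.degrees(s.x[2]),np.round(s.fun,1)); np.save("unit.npy",s.x)
for k,(lo,hi,h) in RANGES.items():
    m=np.zeros(im.shape[:2],np.uint8); m[200:250,225:415]=cv2.inRange(hsv,lo,hi)[200:250,225:415]
    cs=max(cv2.findContours(m,0,2)[0],key=cv2.contourArea); r=cv2.minAreaRect(cs); b=cv2.boxPoints(r)
    for z in (.105,.105+h): print(k,cv2.contourArea(cs),z,np.round(tounit(ray("top",b,z))*1e3).tolist(),"ctr",np.round(tounit(ray("top",r[0],z))*1e3))
E
```

```text
[0.61980334 0.02778692 0.05745097] 3.2916978240631334 [ 0.1  0.4  0.2  0.1  0.4 -0.2  0.3  0.2 -0.1 -0.4 -0.2 -0.1  0.1 -0.3
 -0.3 -0.2]
ring 529.5 0.105 [[-2.0, 217.0], [-8.0, 149.0], [-73.0, 154.0], [-68.0, 222.0]] ctr [[-38. 186.]]
ring 529.5 0.16 [[-9.0, 207.0], [-15.0, 142.0], [-77.0, 146.0], [-72.0, 211.0]] ctr [[-43. 176.]]
trap 671.0 0.105 [[-58.0, 98.0], [17.0, 73.0], [-3.0, 14.0], [-78.0, 39.0]] ctr [[-31.  56.]]
trap 671.0 0.161 [[-62.0, 93.0], [10.0, 69.0], [-10.0, 12.0], [-82.0, 36.0]] ctr [[-36.  53.]]
cube 567.0 0.105 [[-6.0, -144.0], [-12.0, -209.0], [-72.0, -203.0], [-67.0, -139.0]] ctr [[ -39. -174.]]
cube 567.0 0.16499999999999998 [[-14.0, -137.0], [-19.0, -199.0], [-76.0, -194.0], [-71.0, -132.0]] ctr [[ -45. -166.]]
wedge 425.0 0.105 [[-76.0, -36.0], [-18.0, -44.0], [-26.0, -100.0], [-83.0, -92.0]] ctr [[-51. -68.]]
wedge 425.0 0.16499999999999998 [[-80.0, -35.0], [-25.0, -43.0], [-32.0, -95.0], [-87.0, -88.0]] ctr [[-56. -65.]]
```

```bash
cat > goal.py <<'E'
import sys
from h import *
from scipy.spatial.transform import Rotation as Ro
# goal.py ux uy hz(mm above deck, grasp point) yaw_rel_unit(deg) [tilt deg]
ux,uy,hz,yw=map(float,sys.argv[1:5]); tilt=float(sys.argv[5]) if len(sys.argv)>5 else 45
o=robot.get_obs(); a=unitpose()[2]
Rt=Ro.from_euler("z",a+np.radians(yw))*Ro.from_euler("y",-tilt,degrees=True)*Ro.from_euler("xyz",[np.pi,0,np.pi])
w=toworld([[ux/1e3,uy/1e3]])[0]; g=np.r_[w,.105+hz/1e3]; tcp=g+.008*Rt.apply([0,0,1])
Rc=Ro.from_euler("xyz",o["ee_rot"])
gc=o["tool_pos"]-.008*Rc.apply([0,0,1])
print("t",round(o["time"],2),"shift cm",np.round((tcp-o["tool_pos"])*100,2),"rot deg",np.round(np.degrees((Rt*Rc.inv()).as_rotvec()),2),"| grasp in unit mm",np.round(tounit(gc)[0]*1e3,1),round((gc[2]-.105)*1e3,1),"w",round(o["width"]*1e3,1),"F",np.round(o["wrist_force"],1),"ff",o["finger_force"])
print("per 1cm unit x ->",np.round([np.cos(a),np.sin(a)],3), "unit y->",np.round([-np.sin(a),np.cos(a)],3),"j",np.round(o["joint_positions"],2))
E
python3 goal.py -43 176 130 0
```

```text
t 0.1 shift cm [ 33.2  -29.28   1.39] rot deg [ -8.83 -44.62  27.75] | grasp in unit mm [-352.   487.4] 118.4 w 94.3 F [ 0.   0.3 -0.5] ff 0.0
per 1cm unit x -> [0.998 0.057] unit y-> [-0.057  0.998] j [ 1.01  0.09  1.37  0.    1.68 -0.1 ]
```

```bash
python3 -m pendant '[[1,-2.5,0.5,-1.1,-5.58,3.47,0.8],[1,-2.5,0.5,-1.1,-5.58,3.47,0.8],[1,-2.5,0.5,-1.1,-5.58,3.47,0.8],[1,-2.5,0.5,-1.1,-5.58,3.47,0.8],[1,-2.5,0.5,-1.1,-5.58,3.47,0.8],[1,-2.5,0.5,-1.1,-5.58,3.47,0.8],[1,-2.5,0.5,-1.1,-5.58,3.47,0.8],[1,-2.5,0.5,-1.1,-5.58,3.47,0.8]]'; python3 goal.py -43 176 130 0
```

```text
time: 0.9
tool_pos: [0.3206, 0.2938, 0.2564]
ee_rot: [3.141, 0.789, -3.079]
wrist_force: [0.2, -0.3, 0.6]
width: 0.0754
finger_force: 0.0
t 0.9 shift cm [25.18 -9.25 -2.71] rot deg [-0.02  0.22 -0.29] | grasp in unit mm [-289.1  282.8] 157.1 w 75.4 F [ 0.2 -0.3  0.6] ff 0.0
per 1cm unit x -> [0.998 0.057] unit y-> [-0.057  0.998] j [ 1.09 -0.52  1.98 -0.69  1.28 -0.47]
```

```bash
python3 -m pendant '[[3.15,-1.15,0,0,0,0,0.8],[3.15,-1.15,0,0,0,0,0.8],[3.15,-1.15,0,0,0,0,0.8],[3.15,-1.15,0,0,0,0,0.8],[3.15,-1.15,0,0,0,0,0.8],[3.15,-1.15,-0.9,0,0,0,0.8],[3.15,-1.15,-0.9,0,0,0,0.8],[3.15,-1.2,-0.9,0,0,-0.3,0.8]]'; python3 goal.py -43 176 25 0
python3 - <<'E'
from h import *
cv2.imwrite("pics/w1.png",imaging.snapshot("wrist")[:,:,::-1])
E
```

```text
time: 1.7
tool_pos: [0.5736, 0.2009, 0.2286]
ee_rot: [3.139, 0.785, -3.091]
wrist_force: [-0.7, 0.1, 1.0]
width: 0.0752
finger_force: 0.0
t 1.7 shift cm [ -0.12   0.05 -10.43] rot deg [-0.11 -0.02  0.26] | grasp in unit mm [-41.9 175.5] 129.3 w 75.2 F [-0.7  0.1  1. ] ff 0.0
per 1cm unit x -> [0.998 0.057] unit y-> [-0.057  0.998] j [ 0.36 -0.26  1.87 -0.3   0.8  -1.13]
```

View pics/w1.png

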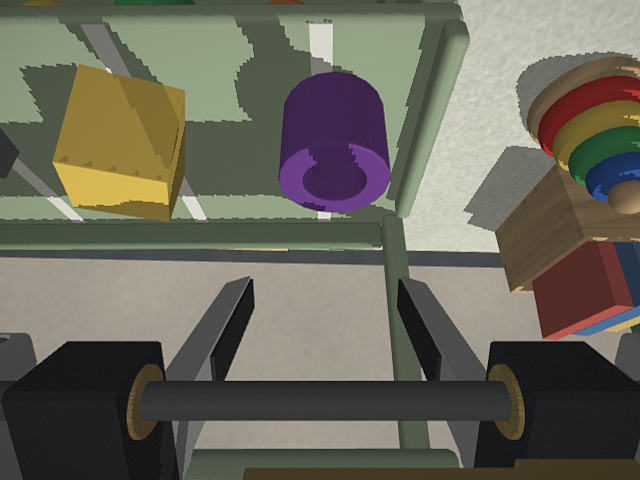

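The wrist view is upside down: the board is at the bottom and the open front at the top. The ring is at (335,140), centred between the fingers at (325), so I'll descend and grip.

```bash
python3 -m pendant '[[-0.1,0,-2,0,0,0.2,0.8],[0,0,-2,0,0,0,0.8],[0,0,-2,0,0,0,0.8],[0,0,-2,0,0,0,0.8],[0,0,-1.4,0,0,0,0.8],[0,0,-1,0,0,0,0.8],[0,0,0,0,0,0,0.8],[0,0,0,0,0,0,0.6]]'; python3 -m pendant '[[0,0,0,0,0,0,0.6],[0,0,0,0,0,0,0.5],[0,0,0,0,0,0,0.5],[0,0,0,0,0,0,0.5]]';  python3 goal.py 58 172.5 25 0
```

```text
time: 2.55
tool_pos: [0.5717, 0.2023, 0.1259]
ee_rot: [3.139, 0.786, -3.086]
wrist_force: [-0.2, 0.1, 0.4]
width: 0.0702
finger_force: 0.1
time: 2.95
tool_pos: [0.5721, 0.2023, 0.1267]
ee_rot: [3.138, 0.788, -3.086]
wrist_force: [-1.9, 0.9, 2.4]
width: 0.0643
finger_force: 30.0
t 2.95 shift cm [10.13  0.14 -0.23] rot deg [-0.14  0.12 -0.02] | grasp in unit mm [-43.3 176.9] 27.3 w 64.3 F [-1.9  0.9  2.4] ff 29.997701689135283
per 1cm unit x -> [0.998 0.057] unit y-> [-0.057  0.998] j [ 0.37 -0.18  2.01 -0.4   0.58 -1.01]
```

```bash
python3 -m pendant '[[1,0.02,0,0,0,0,0.5],[1,0.02,0,0,0,0,0.5],[1,0.02,0,0,0,0,0.5],[1,0.02,0,0,0,0,0.5],[1,0.02,0,0,0,0,0.5],[1,0.02,0,0,0,0,0.5],[1,0.02,0,0,0,0,0.5],[1,0,0,0,0,0,0.5]]';  python3 goal.py 58 172.5 25 0;  python3 -m pendant '[[0.7,0,0,0,0,0,0.5],[0.6,0,0,0,0,0,0.5],[0.5,0,0,0,0,0,0.5],[0.3,0,0,0,0,0,0.5],[0,0,0,0,0,0,0.5]]';  python3 goal.py 58 172.5 25 0
```

```text
time: 3.75
tool_pos: [0.6533, 0.2037, 0.1266]
ee_rot: [3.138, 0.788, -3.086]
wrist_force: [-3.8, 0.6, 5.2]
width: 0.0644
finger_force: 30.0
t 3.75 shift cm [ 2.01 -0.   -0.23] rot deg [-0.14  0.14 -0.02] | grasp in unit mm [ 37.9 173.7] 27.3 w 64.4 F [-3.8  0.6  5.2] ff 29.99812309630215
per 1cm unit x -> [0.998 0.057] unit y-> [-0.057  0.998] j [ 0.3  -0.    1.86 -0.34  0.54 -1.1 ]
time: 4.25
tool_pos: [0.6708, 0.2034, 0.126]
ee_rot: [3.14, 0.782, -3.086]
wrist_force: [-26.8, -3.2, 17.2]
width: 0.0648
finger_force: 30.0
t 4.25 shift cm [ 0.26  0.03 -0.16] rot deg [-0.06 -0.19  0.05] | grasp in unit mm [ 55.4 172.4] 26.6 w 64.8 F [-26.8  -3.2  17.2] ff 30.005917847156525
per 1cm unit x -> [0.998 0.057] unit y-> [-0.057  0.998] j [ 0.29  0.03  1.82 -0.32  0.55 -1.12]
```

```bash
python3 -m pendant '[[-0.3,0,0,0,0,0,0.5],[0,0,0,0,0,0,0.8],[0,0,0,0,0,0,0.8],[0,0,0,0,0,0,0.8],[-2,-0.1,0,0,0,0,0.8],[-3,-0.15,0,0,0,0,0.8],[-4,-0.2,0,0,0,0,0.8],[-4,-0.2,2,0,0,0,0.8]]';python3 -m pendant '[[-1,-0.2,5,0,0,0,1],[0,-0.2,3,0,0,0,1]]';  python3 goal.py -40 54 120 -18
python3 - <<'E'
from h import *
cv2.imwrite("pics/top1.png",imaging.snapshot("top")[:,:,::-1])
cv2.imwrite("pics/w2.png",imaging.snapshot("wrist")[:,:,::-1])
E
```

```text
time: 5.05
tool_pos: [0.5366, 0.1955, 0.1403]
ee_rot: [-3.14, 0.777, -3.085]
wrist_force: [0.3, 0.5, 1.0]
width: 0.0752
finger_force: 0.0
time: 5.25
tool_pos: [0.5282, 0.1933, 0.2254]
ee_rot: [3.139, 0.786, -3.084]
wrist_force: [1.5, -0.1, 1.0]
width: 0.0882
finger_force: 0.0
t 5.25 shift cm [  5.41 -11.53  -0.61] rot deg [ -0.11   0.06 -18.11] | grasp in unit mm [-87.6 170.4] 126.1 w 88.2 F [ 1.5 -0.1  1. ] ff 0.0
per 1cm unit x -> [0.998 0.057] unit y-> [-0.057  0.998] j [ 0.39 -0.38  1.95 -0.31  0.83 -1.12]
```

View pics/w2.png

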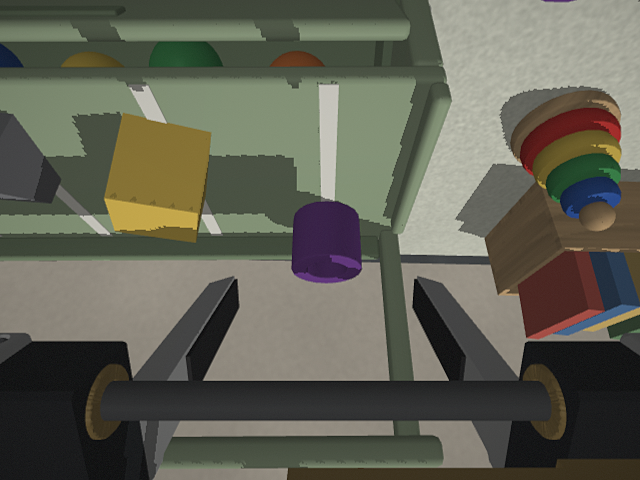

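The ring at (327,240) stands at the rail, centred on stripe 3. Next is the trapezoid at (158,175).

```bash
python3 -m pendant '[[1,-3,0,0,0,-6,1],[1.4,-3,0,0,0,-6,1],[1.5,-3,0,0,0,-6.1,1],[1.5,-2.5,0,0,0,0,1],[0,0,0,0,0,0,1]]';  python3 goal.py -36 54 25 -18
python3 - <<'E'
from h import *
w=imaging.snapshot("wrist")[:,:,::-1].copy(); cv2.imwrite("pics/w3.png",w)
# base corners: yellow mask hull
p=imaging.camera_params("wrist"); hsv=cv2.cvtColor(w,cv2.COLOR_BGR2HSV)
m=cv2.inRange(hsv,(18,120,50),(32,255,255))
c=max(cv2.findContours(m,0,2)[0],key=cv2.contourArea); print(cv2.approxPolyDP(c,5,True)[:,0].tolist())
E
```

```text
time: 5.85
tool_pos: [0.5845, 0.0755, 0.2223]
ee_rot: [-3.142, 0.783, 2.879]
wrist_force: [-0.3, 1.0, -0.2]
width: 0.0938
finger_force: 0.0
t 5.85 shift cm [ 0.18  0.27 -9.79] rot deg [-0.04 -0.14  0.32] | grasp in unit mm [-37.9  51.4] 122.9 w 93.8 F [-0.3  1.  -0.2] ff 0.0
per 1cm unit x -> [0.998 0.057] unit y-> [-0.057  0.998] j [ 0.22 -0.27  1.89 -0.45  0.86 -0.91]
[[280, 74], [277, 176], [285, 218], [374, 218], [384, 175], [380, 74]]
```

View pics/w3.png

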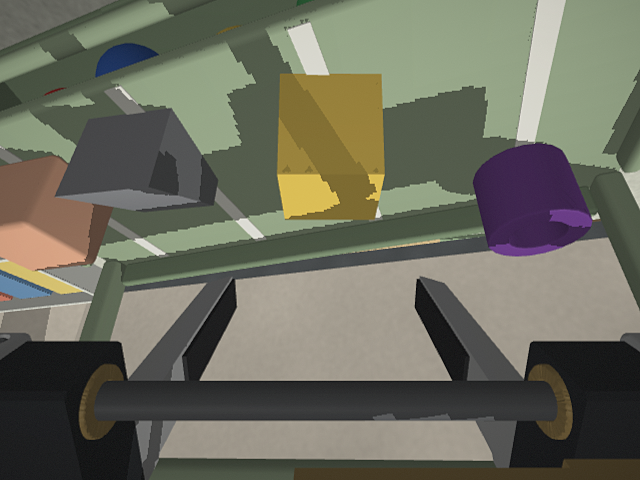

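The trapezoid at (330,150) is aligned and centred between the fingers at (326). I'll descend and grip.

```bash
python3 -m pendant '[[0.1,0.15,-2,0,0,0,1],[0,0,-2,0,0,0,1],[0,0,-2,0,0,0,1],[0,0,-2,0,0,0,1],[0,0,-1.2,0,0,0,1],[0,0,-0.5,0,0,0,0.6],[0,0,0,0,0,0,0.4],[0,0,0,0,0,0,0.4]]'; python3 -m pendant '[[0,0,0,0,0,0,0.4],[0,0,0,0,0,0,0.4],[0,0,0,0,0,0,0.4],[0,0,0,0,0,0,0.4]]';  python3 goal.py 50 57.5 25 0
```

```text
time: 6.7
tool_pos: [0.5854, 0.0799, 0.1287]
ee_rot: [3.138, 0.787, 2.881]
wrist_force: [-0.5, 0.4, 0.6]
width: 0.0735
finger_force: 0.0
time: 7.1
tool_pos: [0.5854, 0.0794, 0.1289]
ee_rot: [3.139, 0.788, 2.881]
wrist_force: [-3.3, -0.5, 4.8]
width: 0.0559
finger_force: 30.0
t 7.1 shift cm [ 8.67  0.9  -0.46] rot deg [-0.11  0.16 18.1 ] | grasp in unit mm [-36.8  55.2] 29.6 w 55.9 F [-3.3 -0.5  4.8] ff 29.999814927577972
per 1cm unit x -> [0.998 0.057] unit y-> [-0.057  0.998] j [ 0.23 -0.18  2.01 -0.57  0.66 -0.75]
```

```bash
python3 -m pendant '[[1,0.1,0,0,0,3.6,0.4],[1,0.1,0,0,0,3.6,0.4],[1,0.1,0,0,0,3.6,0.4],[1,0.1,0,0,0,3.6,0.4],[1,0.1,0,0,0,3.7,0.4],[1,0.1,0,0,0,0,0.4],[0.8,0.1,0,0,0,0,0.4],[0,0,0,0,0,0,0.4]]';  python3 goal.py 50 57.5 25 0
```

```text
time: 7.9
tool_pos: [0.6546, 0.0865, 0.129]
ee_rot: [3.14, 0.789, -3.087]
wrist_force: [1.5, -0.4, 3.1]
width: 0.0559
finger_force: 30.0
t 7.9 shift cm [ 1.74  0.19 -0.46] rot deg [-0.09  0.21  0.06] | grasp in unit mm [32.5 56.6] 29.6 w 55.9 F [ 1.5 -0.4  3.1] ff 29.998385310173035
per 1cm unit x -> [0.998 0.057] unit y-> [-0.057  0.998] j [ 0.04 -0.08  1.93  0.03  0.51 -1.61]
```

```bash
python3 -m pendant '[[0.5,0.05,0,0,0,0,0.4],[0.4,0.05,0,0,0,0,0.4],[0.3,0.03,0,0,0,0,0.4],[0,0,0,0,0,0,0.4]]';  python3 goal.py 50 57.5 25 0; python3 -m pendant '[[0.2,0.02,0,0,0,0,0.4],[0.2,0.02,0,0,0,0,0.4]]';  python3 goal.py 50 57.5 25 0
```

```text
time: 8.3
tool_pos: [0.6639, 0.0883, 0.129]
ee_rot: [3.14, 0.785, -3.085]
wrist_force: [-18.1, -2.5, 13.7]
width: 0.056
finger_force: 30.0
t 8.3 shift cm [ 0.81  0.01 -0.46] rot deg [-0.06 -0.   -0.02] | grasp in unit mm [41.9 57.9] 29.6 w 56.0 F [-18.1  -2.5  13.7] ff 30.003740787506104
per 1cm unit x -> [0.998 0.057] unit y-> [-0.057  0.998] j [ 0.04 -0.06  1.9   0.03  0.51 -1.6 ]
time: 8.5
tool_pos: [0.6661, 0.0885, 0.1291]
ee_rot: [3.141, 0.782, -3.084]
wrist_force: [-39.4, -5.9, 26.6]
width: 0.0557
finger_force: 30.0
t 8.5 shift cm [ 0.6  -0.01 -0.48] rot deg [-0.01 -0.17 -0.04] | grasp in unit mm [44.1 57.9] 29.8 w 55.7 F [-39.4  -5.9  26.6] ff 30.007827579975128
per 1cm unit x -> [0.998 0.057] unit y-> [-0.057  0.998] j [ 0.04 -0.06  1.9   0.02  0.52 -1.6 ]
```

```bash
python3 -m pendant '[[-0.4,0,0,0,0,0,0.4],[0,0,0,0,0,0,0.75],[0,0,0,0,0,0,0.75],[0,0,0,0,0,0,0.75],[-2,-0.1,0,0,0,0,0.8],[-3,-0.15,0,0,0,0,0.8],[-4,-0.2,0,0,0,0,0.8],[-3,-0.2,2,0,0,0,0.8]]';python3 -m pendant '[[-1,-1,4,0,0,-2,1],[0.4,-3,4,0,0,-2,1],[1.5,-3.5,0,0,0,-2,1],[2,-3.5,0,0,0,-2,1],[0,0,0,0,0,0,1]]';  python3 goal.py -50 -66 120 -8
python3 - <<'E'
from h import *
cv2.imwrite("pics/w4.png",imaging.snapshot("wrist")[:,:,::-1])
E
```

```text
time: 9.3
tool_pos: [0.5407, 0.0817, 0.1413]
ee_rot: [3.138, 0.775, -3.086]
wrist_force: [-0.3, -0.5, 1.0]
width: 0.0754
finger_force: 0.0
time: 9.8
tool_pos: [0.575, -0.0314, 0.2273]
ee_rot: [3.14, 0.785, 3.053]
wrist_force: [-0.4, -0.4, -0.4]
width: 0.0941
finger_force: 0.0
t 9.8 shift cm [ 0.43 -1.   -0.8 ] rot deg [-0.08  0.01  0.28] | grasp in unit mm [-53.7 -55.8] 128.0 w 94.1 F [-0.4 -0.4 -0.4] ff 0.0
per 1cm unit x -> [0.998 0.057] unit y-> [-0.057  0.998] j [-0.2  -0.38  1.96  0.12  0.79 -1.73]
```

View pics/w4.png

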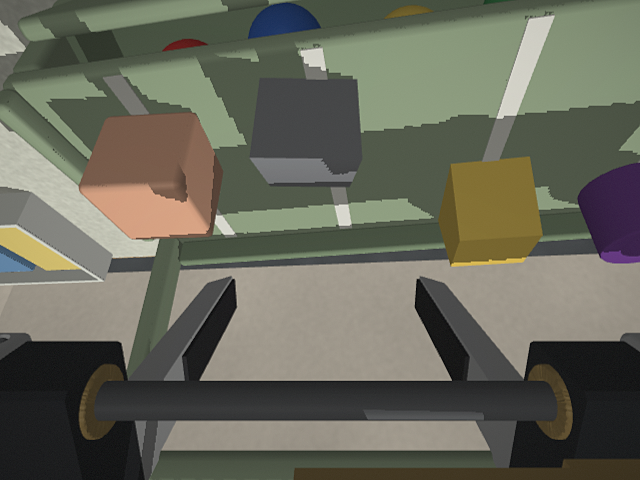

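The trapezoid at (490,210) is at the rail on stripe 2. The wedge's front edge runs level at (258–357, 80), so it's aligned, and it's about 10 mm left of centre, which matches the computed shift. I'll grip it.

```bash
python3 -m pendant '[[0.4,-1,-1,0,0,0.3,1],[0,0,-2,0,0,0,1],[0,0,-2,0,0,0,1],[0,0,-2,0,0,0,1],[0,0,-2,0,0,0,1],[0,0,-1.2,0,0,0,0.6],[0,0,-0.3,0,0,0,0.4],[0,0,0,0,0,0,0.4]]'; python3 -m pendant '[[0,0,0,0,0,0,0.4],[0,0,0,0,0,0,0.4],[0,0,0,0,0,0,0.4],[0,0,0,0,0,0,0.4]]';  python3 goal.py 55 -57.5 25 0
```

```text
time: 10.65
tool_pos: [0.5777, -0.0376, 0.122]
ee_rot: [3.139, 0.785, 3.063]
wrist_force: [-1.5, -0.1, 0.6]
width: 0.0734
finger_force: 0.0
time: 11.05
tool_pos: [0.5786, -0.0384, 0.124]
ee_rot: [3.14, 0.789, 3.063]
wrist_force: [-0.7, 0.4, 3.6]
width: 0.0558
finger_force: 30.0
t 11.05 shift cm [10.51  1.23  0.03] rot deg [-0.08  0.18  7.7 ] | grasp in unit mm [-50.6 -63. ] 24.7 w 55.8 F [-0.7  0.4  3.6] ff 30.00087082386017
per 1cm unit x -> [0.998 0.057] unit y-> [-0.057  0.998] j [-0.23 -0.28  2.1   0.21  0.55 -1.85]
```

```bash
python3 -m pendant '[[1.2,0.14,0,0,0,1.5,0.4],[1.2,0.14,0,0,0,1.5,0.4],[1.2,0.14,0,0,0,1.5,0.4],[1.2,0.14,0,0,0,1.5,0.4],[1.2,0.14,0,0,0,1.7,0.4],[1.2,0.14,0,0,0,0,0.4],[1.2,0.14,0,0,0,0,0.4],[0.9,0.14,0,0,0,0,0.4]]';  python3 goal.py 55 -57.5 25 0;python3 -m pendant '[[0.3,0.03,0,0,0,0,0.4],[0.3,0.03,0,0,0,0,0.4],[0.1,0,0,0,0,0,0.4],[0,0,0,0,0,0,0.4]]';  python3 goal.py 55 -57.5 25 0
```

```text
time: 11.85
tool_pos: [0.6722, -0.0272, 0.124]
ee_rot: [3.14, 0.788, -3.086]
wrist_force: [-4.5, -0.0, 6.1]
width: 0.0561
finger_force: 30.0
t 11.85 shift cm [1.15 0.11 0.03] rot deg [-0.07  0.17  0.03] | grasp in unit mm [ 43.4 -58. ] 24.7 w 56.1 F [-4.5 -0.   6.1] ff 30.000971853733063
per 1cm unit x -> [0.998 0.057] unit y-> [-0.057  0.998] j [-0.23 -0.05  1.9   0.39  0.55 -2.11]
time: 12.25
tool_pos: [0.6778, -0.0265, 0.124]
ee_rot: [3.14, 0.787, -3.085]
wrist_force: [-11.6, -1.5, 9.2]
width: 0.0559
finger_force: 30.0
t 12.25 shift cm [0.59 0.04 0.03] rot deg [-0.07  0.1  -0.01] | grasp in unit mm [ 49.1 -57.5] 24.6 w 55.9 F [-11.6  -1.5   9.2] ff 30.002334415912628
per 1cm unit x -> [0.998 0.057] unit y-> [-0.057  0.998] j [-0.22 -0.03  1.89  0.38  0.55 -2.1 ]
```

```bash
python3 -m pendant '[[0.2,0.02,0,0,0,0,0.4],[0,0,0,0,0,0,0.4]]';  python3 goal.py 55 -57.5 25 0; python3 -m pendant '[[-0.3,0,0,0,0,0,0.4],[0,0,0,0,0,0,0.75],[0,0,0,0,0,0,0.75],[0,0,0,0,0,0,0.75],[-2,-0.1,0,0,0,0,0.8],[-3,-0.15,0,0,0,0,0.8],[-4,-0.2,0,0,0,0,0.8],[-3,-0.2,2,0,0,0,0.8]]';python3 -m pendant '[[-1,-1,4,0,0,-1.5,1],[0.4,-3,4,0,0,-1.5,1],[1,-3,0,0,0,-1,1],[1,-2.3,0,0,0,-1,1],[0,0,0,0,0,0,1]]';  python3 goal.py -43 -166 120 -5
python3 - <<'E'
from h import *
cv2.imwrite("pics/w5.png",imaging.snapshot("wrist")[:,:,::-1])
E
```

```text
time: 12.45
tool_pos: [0.6782, -0.0264, 0.1238]
ee_rot: [3.141, 0.785, -3.083]
wrist_force: [-27.4, -2.7, 17.4]
width: 0.0559
finger_force: 30.0
t 12.45 shift cm [0.54 0.03 0.05] rot deg [-0.02 -0.04 -0.07] | grasp in unit mm [ 49.6 -57.5] 24.5 w 55.9 F [-27.4  -2.7  17.4] ff 30.004760921001434
per 1cm unit x -> [0.998 0.057] unit y-> [-0.057  0.998] j [-0.22 -0.03  1.89  0.38  0.55 -2.1 ]
time: 13.25
tool_pos: [0.5529, -0.0314, 0.1366]
ee_rot: [3.134, 0.776, -3.088]
wrist_force: [-0.6, 0.1, -0.2]
width: 0.0752
finger_force: 0.0
time: 13.75
tool_pos: [0.5714, -0.1279, 0.2221]
ee_rot: [3.139, 0.785, 3.107]
wrist_force: [0.3, -0.3, -0.3]
width: 0.0942
finger_force: 0.0
t 13.75 shift cm [ 2.07 -1.27 -0.28] rot deg [-0.11 -0.    0.17] | grasp in unit mm [ -62.9 -152.1] 122.8 w 94.2 F [ 0.3 -0.3 -0.3] ff 0.0
per 1cm unit x -> [0.998 0.057] unit y-> [-0.057  0.998] j [-0.51 -0.34  1.94  0.44  0.87 -2.22]
```

View pics/w5.png

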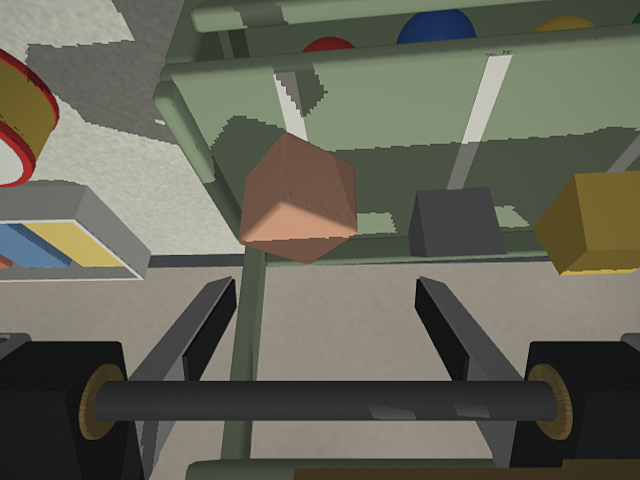

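The peach cube (300,200) got turned as I traversed away from the wedge. It's still upright. I'll measure its top-face corners again and use the top view as well.

Run:
```python
from h import *
# corners approx in w5: base-front vertical edge (287,132)-(274,202); right edge base (354,165)
b=np.round(tounit(ray("wrist",[(274,202),(357,230),(308,263),(240,240)],.165))*1e3,1);print(b.tolist(),b.mean(0))
print(np.round(tounit(ray("wrist",[(287,132)],.105))*1e3,1))
im=imaging.snapshot("top")[:,:,::-1].copy(); cv2.imwrite("pics/top2.png",im); hsv=cv2.cvtColor(im,cv2.COLOR_BGR2HSV)
m=cv2.inRange(hsv,(3,60,60),(14,200,255)); m[:195]=0;m[265:]=0;m[:,:360]=0;m[:,430:]=0
c=max(cv2.findContours(m,0,2)[0],key=cv2.contourArea); r=cv2.minAreaRect(c)
print(cv2.contourArea(c),r,np.round(tounit(ray("top",cv2.boxPoints(r),.165))*1e3).tolist(),np.round(tounit(ray("top",r[0],.165))*1e3))
```

```text
[[-66.2, -179.7], [-31.4, -134.1], [13.3, -171.0], [-25.6, -211.1]] [ -27.475 -173.975]
[[ -59.4 -176.6]]
641.0 ((390.33245849609375, 212.1053924560547), (25.21786117553711, 27.57054901123047), 36.02737045288086) [[-27.0, -129.0], [23.0, -173.0], [-16.0, -218.0], [-66.0, -174.0]] [[ -22. -173.]]
```

```bash
python3 goal.py -24 -173 110 -40; python3 -m pendant '[[0.5,-0.2,0,0,0,-7,0.85],[0.5,-0.2,0,0,0,-7,0.85],[0.5,-0.3,0,0,0,-7,0.85],[0.5,-0.3,0,0,0,-7,0.85],[0.5,-0.3,0,0,0,-7,0.85],[0.5,-0.3,0,0,0,0,0.85],[0,0,0,0,0,0,0.85]]';  python3 goal.py -24 -173 25 -40
python3 - <<'E'
from h import *
cv2.imwrite("pics/w6.png",imaging.snapshot("wrist")[:,:,::-1])
E
```

```text
t 13.85 shift cm [ 3.99 -2.43 -1.16] rot deg [-2.200e-01 -3.000e-02 -3.499e+01] | grasp in unit mm [ -63.7 -149.6] 121.6 w 94.1 F [ 0.  -0.2 -0.1] ff 0.0
per 1cm unit x -> [0.998 0.057] unit y-> [-0.057  0.998] j [-0.51 -0.34  1.94  0.44  0.87 -2.22]
time: 14.55
tool_pos: [0.5943, -0.138, 0.2177]
ee_rot: [3.141, 0.768, 2.626]
wrist_force: [-0.4, -0.7, 0.2]
width: 0.0802
finger_force: 0.0
t 14.55 shift cm [ 1.6  -1.17 -9.34] rot deg [-0.55 -0.81 -7.2 ] | grasp in unit mm [ -39.7 -161. ] 118.5 w 80.2 F [-0.4 -0.7  0.2] ff 0.0
per 1cm unit x -> [0.998 0.057] unit y-> [-0.057  0.998] j [-0.2  -0.24  1.87 -0.3   0.8  -1.13]
```

View pics/w6.png

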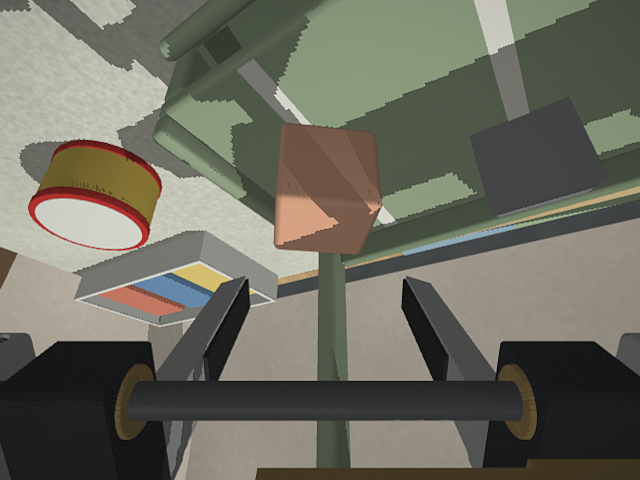

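The cube at (328,190) is nearly aligned; its front base edge still slopes about 6°, which matches the 7° left to turn. I'll finish the alignment, descend and grip.

```bash
python3 -m pendant '[[0.8,-0.6,0,0,0,-3.6,0.9],[0.8,-0.6,0,0,0,-3.6,0.9],[0,0,0,0,0,0,0.9]]';  python3 goal.py -24 -173 25 -40; python3 -m pendant '[[0,0,-2,0,0,0,0.9],[0,0,-2,0,0,0,0.9],[0,0,-2,0,0,0,0.9],[0,0,-2,0,0,0,0.9],[0,0,-1,0,0,0,0.9],[0,0,0,0,0,0,0.9]]'; python3 goal.py -24 -173 25 -40;  python3 -m pendant '[[0,0,0,0,0,0,0.7],[0,0,0,0,0,0,0.5],[0,0,0,0,0,0,0.4],[0,0,0,0,0,0,0.4],[0,0,0,0,0,0,0.4],[0,0,0,0,0,0,0.4]]';  python3 goal.py 60 -172.5 25 0
```

```text
time: 14.9
tool_pos: [0.6103, -0.1516, 0.2182]
ee_rot: [3.141, 0.769, 2.497]
wrist_force: [0.0, -1.1, -1.1]
width: 0.0846
finger_force: 0.0
t 14.9 shift cm [-0.    0.19 -9.39] rot deg [-0.59 -0.74  0.21] | grasp in unit mm [ -24. -175.] 118.9 w 84.6 F [ 0.  -1.1 -1.1] ff 0.0
per 1cm unit x -> [0.998 0.057] unit y-> [-0.057  0.998] j [-0.16 -0.17  1.8  -0.45  0.85 -0.9 ]
time: 15.5
tool_pos: [0.6083, -0.1517, 0.1261]
ee_rot: [-3.14, 0.766, 2.497]
wrist_force: [-0.1, -0.4, -0.7]
width: 0.0847
finger_force: 0.0
t 15.5 shift cm [ 0.2   0.2  -0.17] rot deg [-0.63 -0.92  0.28] | grasp in unit mm [ -26.  -174.9] 26.8 w 84.7 F [-0.1 -0.4 -0.7] ff 0.0
per 1cm unit x -> [0.998 0.057] unit y-> [-0.057  0.998] j [-0.16 -0.09  1.92 -0.55  0.67 -0.76]
time: 16.1
tool_pos: [0.611, -0.1512, 0.1302]
ee_rot: [3.138, 0.772, 2.495]
wrist_force: [-1.6, 2.5, 5.0]
width: 0.0597
finger_force: 30.0
t 16.1 shift cm [ 8.43  1.05 -0.59] rot deg [-0.36 -0.69 40.23] | grasp in unit mm [ -23.4 -174.6] 31.0 w 59.7 F [-1.6  2.5  5. ] ff 29.99175399541855
per 1cm unit x -> [0.998 0.057] unit y-> [-0.057  0.998] j [-0.16 -0.09  1.92 -0.55  0.67 -0.76]
```

```bash
python3 -m pendant '[[0.4,0.1,0,0,0,5.7,0.4],[0.4,0.1,0,0,0,5.7,0.4],[0.4,0.1,0,0,0,5.7,0.4],[0.4,0.1,0,0,0,5.7,0.4],[0.4,0.1,0,0,0,5.7,0.4],[0.4,0.1,0,0,0,5.7,0.4],[0.4,0.1,0,0,0,5.7,0.4],[0,0,0,0,0,0,0.4]]';  python3 goal.py 60 -172.5 30 0
```

```text
time: 16.9
tool_pos: [0.6357, -0.1474, 0.1303]
ee_rot: [3.14, 0.767, 3.102]
wrist_force: [-0.2, -0.4, 6.0]
width: 0.0599
finger_force: 30.0
t 16.9 shift cm [ 5.96  0.68 -0.1 ] rot deg [-0.05 -1.05  5.48] | grasp in unit mm [   0.2 -175.3] 31.1 w 59.9 F [-0.2 -0.4  6. ] ff 29.988293945789337
per 1cm unit x -> [0.998 0.057] unit y-> [-0.057  0.998] j [-0.47 -0.08  1.91  0.5   0.65 -2.29]
```

```bash
python3 -m pendant '[[0.8,0.12,0,0,0,1.4,0.4],[0.8,0.12,0,0,0,1.4,0.4],[0.8,0.12,0,0,0,1.4,0.4],[0.8,0.12,0,0,0,1.3,0.4],[0.8,0.12,0,0,0,0,0.4],[0.8,0.06,0,0,0,0,0.4],[0.4,0.04,0,0,0,0,0.4],[0,0,0,0,0,0,0.4]]';  python3 goal.py 60 -172.5 30 0;python3 -m pendant '[[0.3,0.03,0,0,0,0,0.4],[0.2,0.03,0,0,0,0,0.4],[0,0,0,0,0,0,0.4]]';  python3 goal.py 60 -172.5 30 0
```

```text
time: 17.7
tool_pos: [0.6872, -0.1393, 0.1303]
ee_rot: [-3.14, 0.766, -3.081]
wrist_force: [-5.4, -1.7, 9.2]
width: 0.0598
finger_force: 30.0
t 17.7 shift cm [ 0.8  -0.14 -0.1 ] rot deg [ 0.15 -1.13 -0.07] | grasp in unit mm [  52.2 -170.7] 31.1 w 59.8 F [-5.4 -1.7  9.2] ff 30.000412166118622
per 1cm unit x -> [0.998 0.057] unit y-> [-0.057  0.998] j [-0.44  0.04  1.79  0.55  0.69 -2.39]
time: 18.0
tool_pos: [0.689, -0.1392, 0.1297]
ee_rot: [-3.138, 0.76, -3.078]
wrist_force: [-32.2, -4.2, 22.2]
width: 0.06
finger_force: 30.0
t 18.0 shift cm [ 0.62 -0.15 -0.04] rot deg [ 0.25 -1.43 -0.17] | grasp in unit mm [  54.  -170.7] 30.5 w 60.0 F [-32.2  -4.2  22.2] ff 30.00453293323517
per 1cm unit x -> [0.998 0.057] unit y-> [-0.057  0.998] j [-0.44  0.04  1.79  0.54  0.69 -2.39]
```

```bash
python3 -m pendant '[[-0.4,0,0,0,0,0,0.4],[0,0,0,0,0,0,0.75],[0,0,0,0,0,0,0.8],[0,0,0,0,0,0,0.8],[-2,-0.11,0,0,0,0,0.8],[-3,-0.17,0,0,0,0,0.8],[-4,-0.23,0,0,0,0,0.8],[-4,-0.23,0,0,0,0,0.8]]';python3 -m pendant '[[-4,-0.23,0,0,0,0,0.8],[-4,0,0,0,0,0,0.4],[-4,0,0,0,0,0,0],[0,0,0,0,0,0,0]]';  python3 goal.py -190 0 -20 0
python3 - <<'E'
from h import *
im=imaging.snapshot("top")[:,:,::-1]; cv2.imwrite("pics/top3.png",im)
cv2.imwrite("pics/crop3.png",cv2.resize(im[140:320,180:440],None,fx=3,fy=3,interpolation=cv2.INTER_CUBIC))
cx=np.array([[322.3,260.7]])
for th in np.arange(0,.55,.05):
    z=.014+.078*np.cos(th)-(-.006)*np.sin(th); x=-.094-.078*np.sin(th)-.006*np.cos(th)
    print(round(th,2),round(x*1e3),round(z*1e3),np.round(proj("top",np.r_[toworld([[x,0]])[0],z])[0],1))
E
```

```text
time: 18.8
tool_pos: [0.5554, -0.1427, 0.1252]
ee_rot: [3.137, 0.756, -3.084]
wrist_force: [-0.3, -2.1, 0.7]
width: 0.0754
finger_force: 0.0
time: 19.2
tool_pos: [0.4444, -0.1257, 0.1379]
ee_rot: [-3.132, 0.734, -3.106]
wrist_force: [0.6, 0.7, 0.7]
width: 0.0545
finger_force: 0.0
t 19.2 shift cm [-0.87 14.29 -5.86] rot deg [ 0.53 -2.94  1.65] | grasp in unit mm [-189.2 -142.9] 38.8 w 54.5 F [0.6 0.7 0.7] ff 0.0
per 1cm unit x -> [0.998 0.057] unit y-> [-0.057  0.998] j [-0.77 -0.57  2.22  0.59  1.01 -2.57]
0.0 -100 92 [321.1 251.8]
0.05 -104 92 [321.2 253.4]
0.1 -108 92 [321.3 254.9]
0.15 -112 92 [321.5 256.4]
0.2 -115 92 [321.6 257.9]
0.25 -119 91 [321.7 259.4]
0.3 -123 90 [321.8 260.8]
0.35 -126 89 [321.9 262.3]
0.4 -130 88 [322.1 263.7]
0.45 -133 87 [322.2 265. ]
0.5 -137 85 [322.3 266.3]
```

View pics/crop3.png

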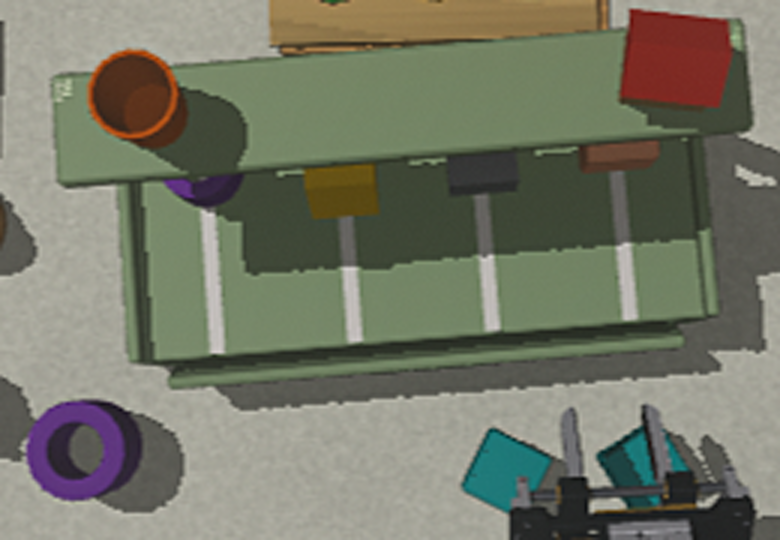

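All four blocks stand at the rail on their stripes, with fronts at crop px (205,190), (342,190), (482,175) and (620,155). The bin edge at (427,362) means about 0.3 rad open. Next I'll push the bin shut.

```bash
python3 -m pendant '[[-0.2,2.5,0,0,0,0,0],[-0.2,2.5,0,0,0,0,0],[-0.2,2.5,0,0,0,0,0],[-0.2,2.5,0,0,0,0,0],[-0.2,2.5,0,0,0,0,0],[0,2.5,0,0,0,0,0],[0,2.5,0,0,0,0,0],[0,0,0,0,0,0,0]]'; python3 goal.py -190 30 -12 0
```

```text
time: 20.05
tool_pos: [0.4365, 0.0532, 0.1371]
ee_rot: [-3.136, 0.731, -3.098]
wrist_force: [-0.2, -0.0, -0.2]
width: 0.0005
finger_force: 0.0
t 20.05 shift cm [-0.25 -0.6  -4.97] rot deg [ 0.41 -3.1   1.02] | grasp in unit mm [-186.8   36. ] 38.0 w 0.5 F [-0.2 -0.  -0.2] ff 0.0
per 1cm unit x -> [0.998 0.057] unit y-> [-0.057  0.998] j [-0.05 -0.71  2.28  0.08  0.84 -1.7 ]
```

```bash
python3 -m pendant '[[0,0,-1.7,0,-1,0.3,0],[0,0,-1.7,0,-1,0.3,0],[0,0,-1.6,0,-1,0.4,0],[1.5,0.1,0,0,0,0,0],[1.5,0.1,0,0,0,0,0],[1,0.05,0,0,0,0,0],[1,0.05,0,0,0,0,0],[0.7,0.05,0,0,0,0,0]]'; python3 goal.py -118 30 -12 0; python3 -m pendant '[[0.5,0,0,0,0,0,0],[0.4,0,0,0,0,0,0],[0.2,0,0,0,0,0,0],[0,0,0,0,0,0,0]]'; python3 goal.py -118 30 -12 0
```

```text
time: 20.85
tool_pos: [0.4943, 0.051, 0.0869]
ee_rot: [-3.131, 0.783, -3.089]
wrist_force: [-3.0, 0.1, 1.8]
width: 0.0005
finger_force: 1.3
t 20.85 shift cm [1.17 0.03 0.05] rot deg [ 0.42 -0.12  0.68] | grasp in unit mm [-129.6   30.5] -12.5 w 0.5 F [-3.   0.1  1.8] ff 1.3426350918598473
per 1cm unit x -> [0.998 0.057] unit y-> [-0.057  0.998] j [-0.06 -0.48  2.3   0.13  0.54 -1.76]
time: 21.25
tool_pos: [0.5015, 0.0515, 0.0869]
ee_rot: [-3.128, 0.777, -3.084]
wrist_force: [-54.9, -7.6, 33.9]
width: 0.0002
finger_force: 27.7
t 21.25 shift cm [ 0.44 -0.03  0.05] rot deg [ 0.57 -0.43  0.5 ] | grasp in unit mm [-122.4   30.6] -12.4 w 0.2 F [-54.9  -7.6  33.9] ff 27.679281793534756
per 1cm unit x -> [0.998 0.057] unit y-> [-0.057  0.998] j [-0.05 -0.45  2.29  0.13  0.53 -1.76]
```

Hard stop reached, so the bin is shut. I'll retreat and verify.

```bash
python3 -m pendant '[[-0.6,0,0,0,0,0,0],[-2,0,0,0,0,0,0],[-4,0,0,0,0,0,0],[-4,0,2,0,0,0,0],[-4,0,3,0,0,0,0],[-3,0,3,0,0,0,0],[0,0,0,0,0,0,0],[0,0,0,0,0,0,0]]'
python3 - <<'E'
from h import *
im=imaging.snapshot("top")[:,:,::-1]; cv2.imwrite("pics/top4.png",im)
a=cv2.resize(im[140:320,180:440],None,fx=3,fy=3,interpolation=cv2.INTER_CUBIC)
cv2.imwrite("pics/crop4.png",a)
E
```

```text
time: 22.05
tool_pos: [0.4146, 0.0839, 0.1488]
ee_rot: [-3.106, 0.739, -3.087]
wrist_force: [0.4, -0.1, -0.0]
width: 0.0009
finger_force: 0.0
```

View pics/crop4.png

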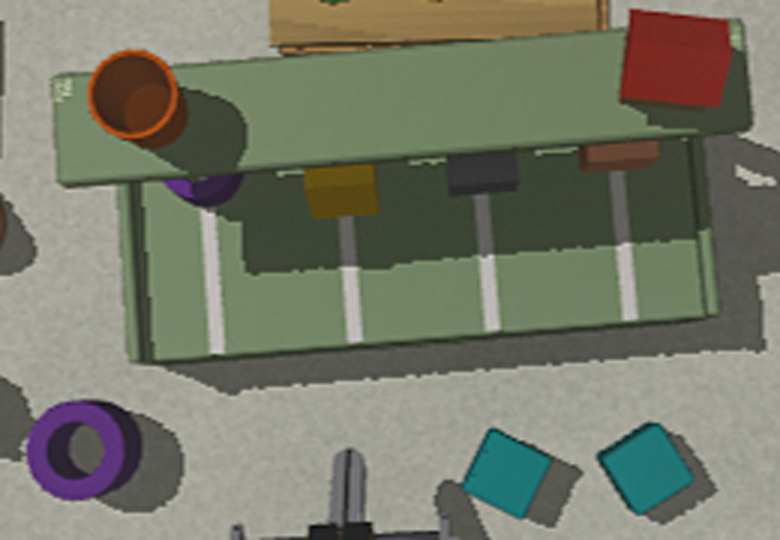

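The bin edge is hidden under the deck, so it is shut, and the arm touches nothing. One numeric check of the base front edges and stripe offsets before handing in.

Run:
```python
from h import *
c=lambda L:np.array(L,float)/3+[180,140]-1/3
for n,L in dict(ring=[(207,206)],trap=[(314,219),(379,215)],wedge=[(450,195),(517,191)],cube=[(584,173),(656,168)]).items():
    P=tounit(ray("top",c(L),.105))*1e3; print(n,np.round(P).tolist(),P.mean(0).round(1))
```

```text
ring [[24.0, 173.0]] [ 23.7 173.4]
trap [[5.0, 84.0], [4.0, 30.0]] [ 4.9 57. ]
wedge [[16.0, -31.0], [15.0, -88.0]] [ 15.7 -59.5]
cube [[26.0, -145.0], [25.0, -206.0]] [  25.4 -175.5]
```

```bash
python3 -c "
from bench import robot; print(robot.close_job())"
```

```text
the job is handed in; nothing more can be done
None
```

I handed the job in at about 22 s: the four blocks measured within about 3 mm of their stripe centres and 5 mm of the rail, the bin is shut, and no other toy was touched; along the way the gripper knocked the cube askew, so I re-gripped and squared it, and the judge's verdict was not shown.

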